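# Dress an orchid display board with stand, pots and label rail

## Task

Dress the dark wooden display board around its two fixed pieces, the moss dish and the stone tray: set the three-legged stand midway between them, with the small clay pot upright on top of the stand, and stand the tall clay pot directly behind the moss dish (on the side away from the robot) with a gap of about 20 mm. Lay the aluminium label rail flat along the front of the two pieces (the robot's side), parallel to their row, centred on the stand and with a gap of about 20 mm to the pieces (it leaves its rack only by lifting its lipped end and drawing it out endwise). Keep the pots upright and leave the glass jar where it stands.

Things in the scene. Friction and masses are not known exactly. Their poses are not given: they have to be found in the camera images.
- board: Dark wooden display board, fixed, 300 x 400 x 6 mm thick, lying on the bench ahead of the robot. Origin at the centre of its underside; y along its long side (within 0.2 rad of the world's y), z up. All four loose things end up on it.
- moss_dish: Round grey dish with moss dome and short leaf tuft, fixed on the board, left or right: 100 mm across, dish 18 mm high, moss to 44, thin leaves (no resistance) to 100. Origin: centre of its underside, 6 mm above the bench. y along the row (line through dish and stone tray), pointing left; x points behind, away from the robot. Tall pot's place: on the board, centre 100 mm along +x from the dish's.
- stone_tray: Square grey tray, 96 mm a side, 16 mm high, with a grey rock to 60 mm, fixed on the board 250 mm from the moss dish (centres), turned up to 0.3 rad to the row. Origin: centre of its underside, on the board. The stand's place is midway between this and the moss dish, 125 mm from each; the rail's centre belongs 81 mm in front (robot side) of that midpoint.
- stand: Small round light-wood plant stand, loose: flat disc 62 mm across and 14 mm thick on three short legs, 32 mm high in all; grip the disc (18 to 32 mm up). About 90 g. Origin at the centre of its underside, z up. Starts on the bench right of the board (-y).
- small_pot: Small empty clay pot, loose, 62 mm high, open above, with a collar 60 mm across from 42 to 62 mm up, tapering to a 44 mm foot; grip the collar from outside. About 140 g. Origin at the centre of its underside, z up. Starts on the bench right of the board. It goes centred on the stand's top.
- tall_pot: Tall empty clay pot, loose, 108 mm high, open above, with a collar 60 mm across from 84 to 108 mm up and a 50 mm foot; grip the collar from outside. About 220 g. Origin at the centre of its underside, z up. Starts on the bench right of the board.
- rail: Label rail: straight flat aluminium bar, 200 x 22 x 10 mm, about 110 g, loose, a dark line along its top. Origin at the centre of its underside, x along its length, z up; both ends alike. Starts level in the rack, centred, its underside 20 mm above the bench; can be gripped across its 22 mm width anywhere in its middle 130 mm.
- rail_rack: Green rack holding the rail, fixed left of the board, 236 x 50 mm, base 6 mm thick. Origin: centre of underside, x along the rail. At -x (nearest the robot) a lip rises 10 mm above the rail's underside, 5 mm past its end; at +x its last 23 mm lie under a bridge 7 mm above its top, closed behind. Raise the -x end 12-20 mm, draw 30+ mm along -x, then lift. Middle 130 mm is clear beside the rail.
- jar: Small clear glass jar with a steel lid, loose, 48 mm across, 58 mm high, a bystander right of the board beyond the pots. Origin at the centre of its underside. To be left alone.
There are look-alikes about, which are no part of the job. Leave any blue look-alike of the tall_pot alone.

How it is judged:
At the end, for the whole second after the job is handed in: All at rest, upright or flat, on the board: stand within 13 mm of midway between the pieces; small pot on it within 10 mm of centre; tall pot 85-117 mm behind the moss dish (centres), 15 mm sideways; rail 65-97 mm in front of the row, within 20 mm of the middle, parallel within 0.14 rad (linear speed of each of stand, small_pot, tall_pot, rail below 0.02 m/s and angle between each of stand, small_pot, tall_pot, rail's own z axis and vertical below 0.12 rad and x of stand in the frame of moss_dish between -0.013 and 0.013 m and (y of stand in the frame of moss_dish between 0.112 and 0.138 m or y of stand in the frame of moss_dish between -0.138 and -0.112 m) and horizontal distance between stand and stone_tray below 0.16 m and z of stand in the frame of moss_dish between -0.005 and 0.005 m and horizontal distance between small_pot and stand below 0.01 m and z of small_pot in the frame of stand between 0.027 and 0.037 m and x of tall_pot in the frame of moss_dish between 0.085 and 0.117 m and y of tall_pot in the frame of moss_dish between -0.015 and 0.015 m and z of tall_pot in the frame of moss_dish between -0.005 and 0.005 m and x of rail in the frame of moss_dish between -0.097 and -0.065 m and (y of rail in the frame of moss_dish between 0.105 and 0.145 m or y of rail in the frame of moss_dish between -0.145 and -0.105 m) and horizontal distance between rail and stone_tray below 0.21 m and angle between the x axis of rail and the y axis of moss_dish, either way round below 0.14 rad and z of rail in the frame of moss_dish between -0.005 and 0.005 m); the robot touches nothing.
It fails at once if a pot is tipped over (angle between any of small_pot, tall_pot's own z axis and vertical above 0.8 rad).
It fails at once if the glass jar is knocked over or shifted by more than 30 mm (distance of jar from where it was at the start of the episode above 0.03 m or angle between jar's own z axis and vertical above 0.5 rad).
It also fails if it takes over 125 s, if anything falls off the work surface, if the arm or the gripper's body presses on something with over 40 N, if the wrist force passes 120 N, or if a joint passes its speed limit or range.

## Robot

A 6-joint arm with a two-finger parallel gripper is mounted at the origin on the work surface. World frame = base frame: x ahead of the robot, y to its left, z up, the work surface at z = 0. Lengths are in m, angles in rad, forces in N, time in s.
With the tool pointing down it reaches from about 0.35 to 0.975 m from the base axis. Payload 4.9 kg.
Tool frame: the origin (TCP) lies on the mounting face of the last link; the fingertips stand 173 mm ahead of it and the grasp point (between the pads) lies 155 mm ahead of it; z points along the fingers, y is the direction in which the jaws open and shut (so a half turn about z gives the same grasp; the last joint's range is limited). The gripper opens to 85 mm and grips with 20 to 120 N. Pads are 22 mm wide; open, the fingers measure 114 mm over their backs; the gripper's body (76 mm by 85 mm) begins 54 mm behind the grasp point. The pads swing forward as they close: fully open they stand 13 mm farther back than shut.
Start: joints at [1.107, 0.053, 1.613, -0, 1.476, -0.119], TCP at [0.211, 0.588, 0.405] pointing down, gripper open.
Joint ranges: [-3.01, 3.01], [-1.01, 2.22], [0.06, 2.58], [-1.02, 4.17], [0.09, 2.62], [-3.14, 3.14]. Speed limits (rad/s): [2.57, 2.57, 3.14, 3.14, 3.14, 3.14].

## Interface

Orientations are given as a unit quaternion [w, x, y, z].
In Python, from plant import manip gives the robot as it stands.
- The arm moves only by the tool play_rows, never from a script. Its argument "increments" is a list of rows, each an object with "offset": the shift along the tool's x, y, z in mm, a list of three; "twist": the turn about the tool's z in rad; "grip": the opening, from 0 (shut) to 1 (fully open). In form: [{"offset": [dx, dy, dz], "twist": twist, "grip": grip}, ...]. A call has 1 to 5 rows; each row is the pose to reach, as a shift and turn from the pose commanded when the call began, along the tool's axes at that moment; what a row does not reach only later rows make up. A row lasts 1/12 s, in which the tool goes at most 41.7 mm and 7.16 degrees, less where a joint would pass 70% of its speed; a pose out of reach is approached as far as the arm can. A call with a gripper value outside its range is refused whole. The fingers move at their own pace and stop on an object; the grip force is fixed at half the most. Time passes only in rows, so rows that repeat a pose let the fingers close. It gives the time, the measured TCP pose, the force and the opening at its end, in the units of the state.
- manip.state(): the state, without advancing time (a new reading comes with each control period).
- manip.grab_frame(name): name is "side" or "top"; returns the picture (480x640x3 uint8, blue, green, red); there is no depth.
- manip.get_calibration(name): a dict with "fx", "fy", "cx", "cy" (pixels), "T" (4x4, takes a point from camera to world coordinates). Camera axes: x right, y down, z forward; pixel columns grow to the right and rows downward; lengths in m; the calibration is good to about 2 mm. A picture is of the moment at which its call begins. get_calibration takes no time and is no camera call.
- manip.job_done(): hands the job in, once; it reports no verdict.
Trained networks look in the newest picture that a camera, given by its name, has taken for a name from the list of things; names that differ only in an ending like _2 or _b are one class to them, and where a whole thing is asked for, a point or a joint stands for the part that bears it (a point fixed in the world has none). Each returns a list of dicts, best first, with "p" (0 to 1); they miss things now and then, are a little off and sometimes report something else, mostly with a low value. They report only what shows in the picture. A call takes as long as a camera call. They do not tell look-alikes from the thing itself.
- manip.boxes_of(query, camera): "xyz" ([x, y, z] in m, in the coordinates of the camera as it stood for that picture, good to about 4 mm: the middle of the surface that is visible of it).
- manip.tip_of(query, camera): "xyz" ([x, y, z] in m, in the coordinates of the camera as it stood for that picture, good to about 4 mm: a listed point, or the origin of a listed thing).
The state is a dict: "time": time; "joint_pos": joint angles; "joint_vel": joint speeds; "joint_efforts": joint torques, N m; "tool_pos": TCP position; "tool_rot": TCP orientation; "contact_force": force on the tool from outside, world axes, zero at the start; "ft_torque": the same for the moment, N m; "gripper_width": opening from 0.0 (shut) to 1.0 (fully open).
Only numpy, scipy, OpenCV 4.12 (cv2) and the standard library are available. Lean on these libraries where they do the work, as an engineer would, in place of code of your own. Each camera call takes 0.05 s, during which the arm holds its last target. There are 200 camera calls.

## Working session

There is one attempt and no reset: what is moved stays moved. The work goes in short steps, Python scripts to look and compute and a tool call to move; the robot and the scene stay as the last step left them, time stands still between calls to the robot, and variables do not carry over. Pictures are saved under pics/ and viewed, about 12 in all and at most 16, crops included, and the job is handed in when it is done.

Besides the shell and the picture viewer there is one more tool, called after "Emit:" by a JSON object that holds its "fn" and its "kwargs". play_rows: Moves the arm, as the interface text tells. Its arguments: {"type":"object","properties":{"increments":{"type":"array"}},"required":["increments"]}

```bash
ls; mkdir -p pics
cat > h.py <<'E'
import numpy as np, cv2
from plant import manip
from scipy.spatial.transform import Rotation as R
def cal(n):
    c=manip.get_calibration(n); return np.array([[c['fx'],0,c['cx']],[0,c['fy'],c['cy']],[0,0,1]]),np.array(c['T'])
def ray(n,u,v,z):
    K,T=cal(n); d=T[:3,:3]@np.linalg.solve(K,[u,v,1.]); o=T[:3,3]; return o+d*(z-o[2])/d[2]
def proj(n,p):
    K,T=cal(n); q=K@(T[:3,:3].T@(np.array(p)-T[:3,3])); return q[:2]/q[2]
def w(n,p):
    K,T=cal(n); return T[:3,:3]@np.array(p)+T[:3,3]
E
python3 - <<'E'
from h import *
print(manip.state())
for n in('side','top'):
    cv2.imwrite(f'pics/{n}0.png',manip.grab_frame(n)); K,T=cal(n); print(n,K.round(1).tolist(),T.round(3).tolist())
    for q in 'board moss_dish stone_tray stand small_pot tall_pot rail rail_rack jar'.split():
        for f in(manip.tip_of,):
            print(q,[(round(d['p'],2),w(n,d['xyz']).round(3).tolist(),proj(n,w(n,d['xyz'])).round().tolist()) for d in f(q,n)])
E
```

```text
pics
{'time': 0.0, 'joint_pos': array([ 1.10698813e+00,  5.33032807e-02,  1.61431633e+00,  2.60175253e-05,
        1.47597874e+00, -1.19043554e-01]), 'joint_vel': array([ 0.00117354, -0.00057722, -0.00092838,  0.00027041, -0.00114638,
        0.00173853]), 'joint_efforts': array([-1.41432665e-03, -3.93660808e+01, -3.70189834e+01, -1.26692903e-04,
        6.91281661e-03, -1.06417292e-05]), 'tool_pos': array([0.21113065, 0.58796094, 0.40348254]), 'tool_rot': array([-3.00539612e-04,  1.71530986e-01,  9.85178215e-01, -9.56842468e-04]), 'contact_force': array([-0.2211767 , -0.09471415,  0.14011693]), 'ft_torque': array([-0.03322227,  0.04196984, -0.00512232]), 'gripper_width': 0.9995232916021939}
side [[533.2, 0.0, 317.2], [0.0, 533.2, 237.2], [0.0, 0.0, 1.0]] [[0.743, -0.516, 0.425, -0.056], [-0.669, -0.572, 0.475, -0.736], [-0.002, -0.637, -0.771, 1.149], [0.0, 0.0, 0.0, 1.0]]
board [(0.57, [0.546, -0.027, -0.003], [308.0, 243.0])]
moss_dish [(0.94, [0.512, -0.154, 0.003], [330.0, 277.0])]
stone_tray [(0.95, [0.557, 0.092, 0.003], [284.0, 216.0])]
stand [(0.63, [0.499, -0.454, -0.004], 
[... 620 characters left out ...]
]
board [(0.73, [0.549, -0.027, -0.0], [307.0, 234.0])]
moss_dish [(0.68, [0.512, -0.16, 0.005], [355.0, 246.0])]
stone_tray [(0.64, [0.552, 0.094, 0.005], [263.0, 233.0])]
stand [(0.55, [0.499, -0.454, -0.004], [461.0, 250.0])]
small_pot [(0.72, [0.454, -0.337, 0.002], [420.0, 266.0]), (0.56, [0.509, -0.159, 0.008], [355.0, 247.0])]
tall_pot [(0.77, [0.576, -0.346, 0.001], [421.0, 223.0]), (0.73, [0.676, -0.317, -0.001], [409.0, 189.0]), (0.55, [0.604, -0.509, 0.001], [478.0, 213.0]), (0.25, [0.549, -0.029, 0.001], [308.0, 234.0])]
rail [(0.94, [0.503, 0.369, 0.017], [162.0, 251.0])]
rail_rack [(0.85, [0.502, 0.37, 0.003], [164.0, 252.0])]
jar [(0.73, [0.661, -0.425, -0.0], [447.0, 194.0])]
```

View pics/top0.png

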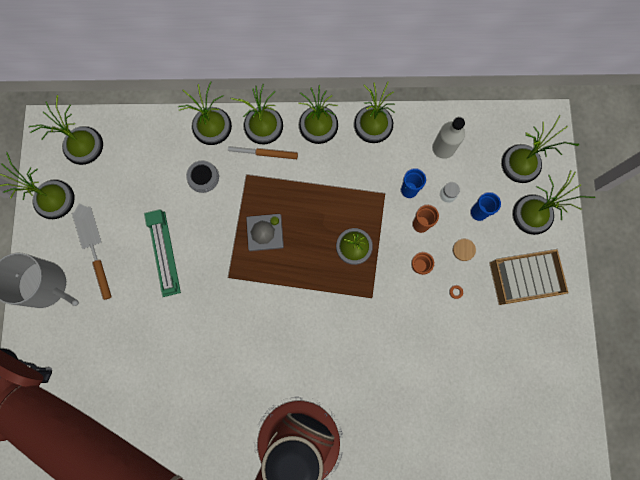

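View pics/side0.png

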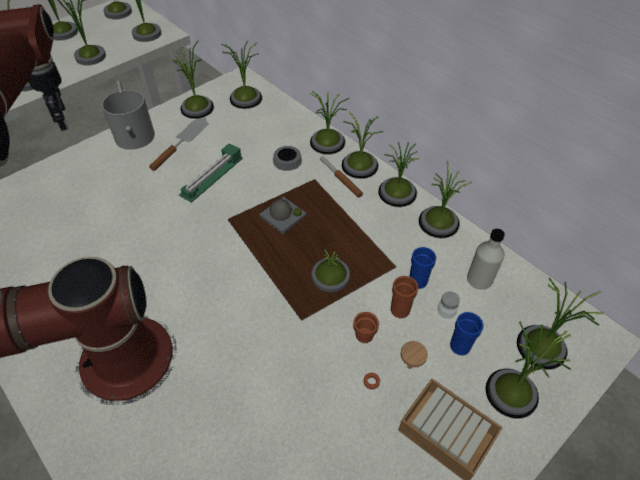

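Run:
```python
import cv2,numpy as np
a=cv2.imread('pics/top0.png'); s=cv2.imread('pics/side0.png')
c1=cv2.resize(a[150:290,380:520],(400,400),interpolation=2); c2=cv2.resize(s[240:380,350:490],(400,400),interpolation=2)
cv2.imwrite('pics/crop0.png',np.hstack([c1,c2]))
```

```text
(no output)
```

View pics/crop0.png

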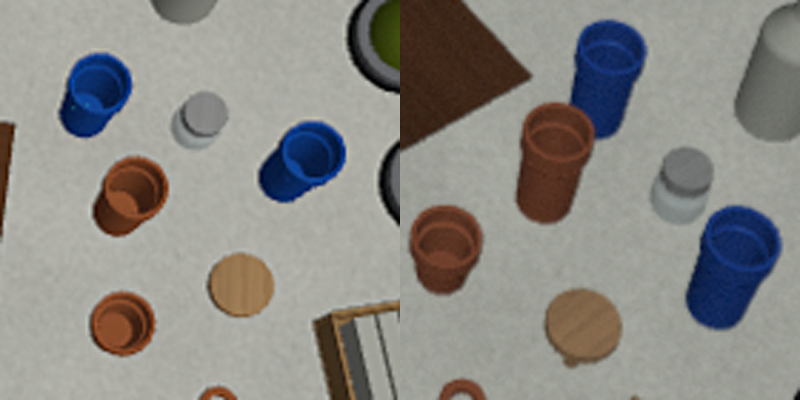

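Candidates, as top-view pixels:
- **Tall pot:** blue (414,183) and blue (487,207) are look-alikes; clay (426,217) is the one to use, confirmed in the crop.
- **Small pot:** clay (423,263). The ring at (456,292) is not it.
- **Stand:** wooden disc (464,250).
- **Rail:** in the green rack (162,251). The box of strips at (530,277) is not it.
- **Moss dish:** the one on the board (354,246).

Next I refine these positions by fitting silhouettes.

```bash
cat > fit.py <<'E'
from h import *
from scipy.optimize import minimize
def hull(n,rings,x,y):
    t=np.linspace(0,2*np.pi,48); P=[proj(n,[x+r*np.cos(a),y+r*np.sin(a),z]) for r,z in rings for a in t]
    return cv2.convexHull(np.array(P,np.float32))
def fill(h,s=4):
    m=np.zeros((480*s,640*s),np.uint8); cv2.fillConvexPoly(m,np.round((h*s+s/2-.5)).astype(np.int32),1); return m
def fit(n,mask,rings,x0):
    K=cv2.resize(mask.astype(np.uint8),None,fx=4,fy=4,interpolation=0)
    def c(p):
        m=fill(hull(n,rings,*p)); return 1-(m&K).sum()/max(1,(m|K).sum())
    r=minimize(c,x0,method='Nelder-Mead',options=dict(initial_simplex=np.array(x0)+[[0,0],[.012,0],[0,.012]],xatol=2e-4,fatol=1e-4))
    return r.x.round(4).tolist(),round(1-r.fun,3)
def blob(m,uv,rad=45):
    m=m.astype(np.uint8); u,v=np.round(uv).astype(int); k=np.zeros_like(m); cv2.circle(k,(u,v),rad,1,-1); m&=k
    nc,l,s,_=cv2.connectedComponentsWithStats(m); i=1+np.argmax(s[1:,4]); return l==i
def hsv(im): return cv2.cvtColor(im,cv2.COLOR_BGR2HSV).astype(int)
OBJ=dict(small_pot=([(.022,0),(.030,.042),(.030,.062)],(.455,-.335)),tall_pot=([(.025,0),(.030,.084),(.030,.108)],(.578,-.343)))
def clay(H): return ((H[...,0]<14))&(H[...,1]>110)&(H[...,2]>60)
def wood(H): return (H[...,0]>9)&(H[...,0]<22)&(H[...,1]>80)&(H[...,2]>110)
def brd(H): return (H[...,0]<25)&(H[...,1]>90)&(H[...,2]<105)
E
python3 - <<'E'
from fit import *
for n in('top','side'):
    im=cv2.imread(f'pics/{n}0.png'); H=hsv(im)
    for o,(r,x0) in OBJ.items(): print(n,o,fit(n,blob(clay(H),proj(n,[*x0,.05]),28),r,x0))
    print(n,'stand',fit(n,blob(wood(H),proj(n,[.499,-.454,.025]),25),[(.031,.018),(.031,.032)],(.499,-.454)))
    b=blob(brd(H),proj(n,[.549,-.027,.006]),170); c=cv2.findContours(b.astype(np.uint8),0,2)[0]; c=max(c,key=cv2.contourArea)
    W=np.array([ray(n,*p,.006)[:2] for p in c[:,0]],np.float32); (cx,cy),(a,h),th=cv2.minAreaRect(W); print(n,'board',cx,cy,a,h,th)
    inn=np.zeros(b.shape,np.uint8); cv2.fillConvexPoly(inn,cv2.convexHull(c),1)
    nb=cv2.morphologyEx((inn&~b).astype(np.uint8),cv2.MORPH_OPEN,np.ones((7,7)))
    print(n,'dish',fit(n,blob(nb,proj(n,[.512,-.157,.02]),30),[(.05,.006),(.05,.024)],(.512,-.157)))
    t=blob(nb,proj(n,[.555,.093,.02]),30); ys,xs=np.nonzero(t); W=np.array([ray(n,*p,.022)[:2] for p in zip(xs,ys)],np.float32); print(n,'tray',cv2.minAreaRect(W))
    g=blob((H[...,0]>65)&(H[...,0]<95)&(H[...,1]>90),proj(n,[.502,.37,.003]),60); ys,xs=np.nonzero(g)
    W=np.array([ray(n,*p,.006)[:2] for p in zip(xs,ys)],np.float32); print(n,'rack',cv2.minAreaRect(W))
    rl=blob((H[...,1]<60)&(cv2.morphologyEx(g.astype(np.uint8),cv2.MORPH_CLOSE,np.ones((25,25)))>0),proj(n,[.502,.37,.03]),60); ys,xs=np.nonzero(rl)
    W=np.array([ray(n,*p,.03)[:2] for p in zip(xs,ys)],np.float32); print(n,'rail',cv2.minAreaRect(W), W.mean(0))
E
```

```text
Traceback (most recent call last):
  File "fit.py", line 12, in fit
    r=minimize(c,x0,method='Nelder-Mead',options=dict(initial_simplex=np.array(x0)+[[0,0],[.012,0],[0,.012]],xatol=2e-4,fatol=1e-4))
  File "fit.py", line 11, in c
    m=fill(hull(n,rings,*p)); return 1-(m&K).sum()/max(1,(m|K).sum())
           ~~~~^^^^^^^^^^^^
  File "fit.py", line 4, in hull
    t=np.linspace(0,2*np.pi,48); P=[proj(n,[x+r*np.cos(a),y+r*np.sin(a),z]) for r,z in rings for a in t]
                                    ~~~~^^^^^^^^^^^^^^^^^^^^^^^^^^^^^^^^^^^
  File "h.py", line 9, in proj
    K,T=cal(n); q=K@(T[:3,:3].T@(np.array(p)-T[:3,3])); return q[:2]/q[2]
        ~~~^^^
  File "h.py", line 5, in cal
    c=manip.get_calibration(n); return np.array([[c['fx'],0,c['cx']],[0,c['fy'],c['cy']],[0,0,1]]),np.array(c['T'])
ValueError: time passes only in moves, steps and waits
```

```bash
sed -i 's/^def cal/from functools import lru_cache\n@lru_cache\ndef cal/' h.py
cat > m0.py <<'E'
from fit import *
for n in('top','side'):
    im=cv2.imread(f'pics/{n}0.png'); H=hsv(im)
    for o,(r,x0) in OBJ.items(): print(n,o,fit(n,blob(clay(H),proj(n,[*x0,.05]),28),r,x0))
    print(n,'stand',fit(n,blob(wood(H),proj(n,[.499,-.454,.025]),25),[(.031,.018),(.031,.032)],(.499,-.454)))
    b=blob(brd(H),proj(n,[.549,-.027,.006]),170); c=cv2.findContours(b.astype(np.uint8),0,2)[0]; c=max(c,key=cv2.contourArea)
    W=np.array([ray(n,*p,.006)[:2] for p in c[:,0]],np.float32); (cx,cy),(a,h),th=cv2.minAreaRect(W); print(n,'board',cx,cy,a,h,th)
    inn=np.zeros(b.shape,np.uint8); cv2.fillConvexPoly(inn,cv2.convexHull(c),1)
    nb=cv2.morphologyEx((inn&~b).astype(np.uint8),cv2.MORPH_OPEN,np.ones((7,7)))
    print(n,'dish',fit(n,blob(nb,proj(n,[.512,-.157,.02]),30),[(.05,.006),(.05,.024)],(.512,-.157)))
    def rect(m,z,k):
        ys,xs=np.nonzero(m); W=np.array([ray(n,*p,z)[:2] for p in zip(xs,ys)],np.float32); print(n,k,cv2.minAreaRect(W),W.mean(0))
    rect(blob(nb,proj(n,[.555,.093,.02]),30),.022,'tray')
    g=blob((H[...,0]>65)&(H[...,0]<95)&(H[...,1]>90),proj(n,[.502,.37,.003]),60)
    rect(g,.006,'rack')
    rl=blob((H[...,1]<60)&(cv2.morphologyEx(g.astype(np.uint8),cv2.MORPH_CLOSE,np.ones((25,25)))>0),proj(n,[.502,.37,.03]),60)
    rect(rl,.03,'rail')
E
python3 m0.py
```

```text
top small_pot ([0.4561, -0.3358], np.float64(0.807))
top tall_pot ([0.5741, -0.3447], np.float64(0.762))
top stand ([0.4962, -0.4555], np.float64(0.858))
top board 0.5461632609367371 -0.02863714098930359 0.39651167392730713 0.29678621888160706 81.22828674316406
top dish ([0.5114, -0.1562], np.float64(0.968))
top tray ((0.5526248812675476, 0.0894375592470169), (0.09797534346580505, 0.09707241505384445), 4.416255474090576) [0.5523168  0.08945287]
top rack ((0.502779483795166, 0.37348198890686035), (0.24109268188476562, 0.055745869874954224), 13.432498931884766) [0.5107063  0.36933875]
top rail ((0.48932164907455444, 0.3666517436504364), (0.18233622610569, 0.024818332865834236), 13.08275318145752) [0.48803046 0.36643252]
side small_pot ([0.4577, -0.3316], np.float64(0.855))
side tall_pot ([0.5753, -0.3423], np.float64(0.868))
side stand ([0.5003, -0.4514], np.float64(0.798))
side board 0.5455096364021301 -0.02816230058670044 0.3960212767124176 0.2967684864997864 81.22886657714844
side dish ([0.5118, -0.154], np.float64(0.966))
side tray ((0.549841582775116, 0.08845923840999603), (0.10422291606664658, 0.10857369005680084), 4.766197204589844) [0.54957247 0.08622225]
side rack ((0.5096807479858398, 0.38110339641571045), (0.2629188895225525, 0.07524637877941132), 17.714122772216797) [0.5132783 0.3727256]
side rail ((0.5628701448440552, 0.3769999146461487), (0.05422377586364746, 0.02482197992503643), 54.51751708984375) [0.5627988  0.38086247]
```

```bash
cat > nav.py <<'E'
# usage: nav.py x y z yaw_deg_of_tool_y : move from present tool pose, in tool axes (mm, rad)
import sys; from h import *
x,y,z,a=map(float,sys.argv[1:5]); s=manip.state(); q=s['tool_rot']; r=R.from_quat([*q[1:],q[0]]); M=r.as_matrix()
ya=np.degrees(np.arctan2(M[1,1],M[0,1])); t=-((a-ya+90)%180-90)
print('t',round(s['time'],2),'pos',s['tool_pos'].round(4),'yaw',ya.round(2),'tilt',np.degrees(np.arccos(-M[2,2])).round(2),'grip',round(s['gripper_width'],3),'F',s['contact_force'].round(1),'q6',s['joint_pos'][5].round(2))
print('offset',((M.T@(np.array([x,y,z])-s['tool_pos']))*1000).round(1),'twist',np.radians(t).round(4))
E
python3 nav.py .4518 .3576 .26 103.2
```

```text
t 1.0 pos [0.2113 0.5882 0.4047] yaw 70.24 tilt 0.0 grip 1.003 F [-0.   0.3 -1.5] q6 -0.12
offset [-304.3 -135.7  144.7] twist -0.5752
```

Emit:
{"fn": "play_rows", "kwargs": {"increments": [{"offset":[-150,-68,50],"twist":-0.576,"grip":0.7},{"offset":[-150,-68,50],"twist":-0.576,"grip":0.7},{"offset":[-150,-68,50],"twist":-0.576,"grip":0.7},{"offset":[-150,-68,50],"twist":-0.576,"grip":0.7},{"offset":[-150,-68,50],"twist":-0.576,"grip":0.7}]}}

```text
time: 1.42
tool_pos: [0.3317, 0.4704, 0.3525]
tool_rot: [-0.001, -0.116, 0.993, -0.002]
contact_force: [-0.6, 0.8, 0.3]
gripper_width: 0.702
```

```bash
python3 nav.py .4518 .3576 .26 103.2
```

```text
t 1.42 pos [0.3317 0.4704 0.3525] yaw 103.37 tilt 0.21 grip 0.702 F [-0.6  0.8  0.3] q6 -0.98
offset [ -90.9 -137.2   92.8] twist 0.0029
```

Emit:
{"fn": "play_rows", "kwargs": {"increments": [{"offset":[-91,-137,93],"twist":0.003,"grip":0.6},{"offset":[-91,-137,93],"twist":0.003,"grip":0.6},{"offset":[-91,-137,93],"twist":0.003,"grip":0.6},{"offset":[-91,-137,93],"twist":0.003,"grip":0.6},{"offset":[-91,-137,93],"twist":0.003,"grip":0.6}]}}

```text
time: 1.83
tool_pos: [0.4508, 0.3582, 0.2592]
tool_rot: [-0.001, -0.113, 0.994, -0.001]
contact_force: [-0.2, -1.0, -0.5]
gripper_width: 0.598
```

```bash
python3 nav.py .4518 .3576 .194 103.2
python3 - <<'E'
from h import *
s=manip.grab_frame('side');t=manip.grab_frame('top')
u,v=proj('side',[.46,.36,.06]).astype(int);a=cv2.resize(s[max(0,v-75):v+75,u-100:u+100],(400,300),interpolation=2)
u2,v2=proj('top',[.46,.36,.06]).astype(int);b=cv2.resize(t[v2-75:v2+75,max(0,u2-100):u2+100],(400,300),interpolation=2)
cv2.imwrite('pics/c1.png',np.hstack([a,b]))
E
```

```text
t 1.83 pos [0.4508 0.3582 0.2592] yaw 102.94 tilt 0.17 grip 0.598 F [-0.2 -1.  -0.5] q6 -1.25
offset [-0.9 -0.6 65.2] twist -0.0045
```

View pics/c1.png

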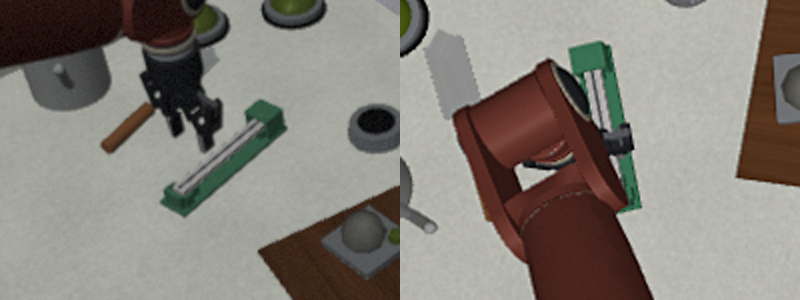

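The side crop shows the fingers straddling the rail just above it, on the near half. Next I descend and close.

Emit:
{"fn": "play_rows", "kwargs": {"increments": [{"offset":[-1,-0.5,35],"twist":-0.004,"grip":0.6},{"offset":[-1,-0.5,55],"twist":-0.004,"grip":0.6},{"offset":[-1,-0.5,65],"twist":-0.004,"grip":0.6},{"offset":[-1,-0.5,65],"twist":-0.004,"grip":0.3},{"offset":[-1,-0.5,65],"twist":-0.004,"grip":0.1}]}}

```text
time: 2.35
tool_pos: [0.4502, 0.3614, 0.1973]
tool_rot: [0.0, -0.116, 0.993, 0.0]
contact_force: [1.0, 0.7, -0.4]
gripper_width: 0.328
```

Emit:
{"fn": "play_rows", "kwargs": {"increments": [{"offset":[0,0,0],"twist":0,"grip":0.1},{"offset":[0,0,0],"twist":0,"grip":0.1},{"offset":[0,0,0],"twist":0,"grip":0.1},{"offset":[0,0,0],"twist":0,"grip":0.1}]}}

```text
time: 2.68
tool_pos: [0.451, 0.3613, 0.1984]
tool_rot: [0.001, -0.116, 0.993, 0.001]
contact_force: [-1.1, 0.8, 3.3]
gripper_width: 0.228
```

```bash
python3 nav.py .4518 .3576 .194 103.2
```

```text
t 2.68 pos [0.451  0.3613 0.1984] yaw 103.31 tilt 0.17 grip 0.228 F [-1.1  0.8  3.3] q6 -1.26
offset [ 0.1 -3.8  4.4] twist 0.0019
```

Emit:
{"fn": "play_rows", "kwargs": {"increments": [{"offset":[0,0,-5],"twist":0,"grip":0.6},{"offset":[-8,0,-5],"twist":0,"grip":0.6},{"offset":[-8,0,0],"twist":0,"grip":0.6},{"offset":[-8,0,4],"twist":0,"grip":0.6},{"offset":[-8,0,4],"twist":0,"grip":0.6}]}}

```text
time: 3.1
tool_pos: [0.4579, 0.3622, 0.1911]
tool_rot: [-0.001, -0.116, 0.993, -0.001]
contact_force: [-0.2, -1.3, 0.4]
gripper_width: 0.6
```

```bash
python3 nav.py .4596 .3600 .194 103.2
```

```text
t 3.1 pos [0.4579 0.3622 0.1911] yaw 103.29 tilt 0.15 grip 0.6 F [-0.2 -1.3  0.4] q6 -1.26
offset [-1.1 -2.5 -2.9] twist 0.0016
```

Emit:
{"fn": "play_rows", "kwargs": {"increments": [{"offset":[0,0,0],"twist":0,"grip":0.1},{"offset":[0,0,0],"twist":0,"grip":0.1},{"offset":[0,0,0],"twist":0,"grip":0.1},{"offset":[0,0,0],"twist":0,"grip":0.1},{"offset":[0,0,0],"twist":0,"grip":0.1}]}}

```text
time: 3.52
tool_pos: [0.4582, 0.3626, 0.1927]
tool_rot: [0.0, -0.116, 0.993, 0.0]
contact_force: [0.4, 0.7, -0.1]
gripper_width: 0.234
```

```bash
python3 nav.py .4596 .3600 .194 103.2
```

```text
t 3.52 pos [0.4582 0.3626 0.1927] yaw 103.31 tilt 0.0 grip 0.234 F [ 0.4  0.7 -0.1] q6 -1.26
offset [-0.8 -2.8 -1.3] twist 0.0019
```

Emit:
{"fn": "play_rows", "kwargs": {"increments": [{"offset":[0,0,-3],"twist":0,"grip":0.1},{"offset":[0,0,-6],"twist":0,"grip":0.1},{"offset":[0,0,-9],"twist":0,"grip":0.1},{"offset":[0,0,-12],"twist":0,"grip":0.1},{"offset":[0,0,-14],"twist":0,"grip":0.1}]}}

```text
time: 3.93
tool_pos: [0.4581, 0.3624, 0.2065]
tool_rot: [-0.0, -0.116, 0.993, -0.0]
contact_force: [2.0, 0.9, -5.3]
gripper_width: 0.235
```

```bash
python3 nav.py .4182 .3530 .206 103.2
python3 - <<'E'
from h import *
s=manip.grab_frame('side')
u,v=proj('side',[.46,.36,.06]).astype(int);a=cv2.resize(s[max(0,v-60):v+60,u-80:u+80],(640,480),interpolation=2)
cv2.imwrite('pics/c2.png',a)
E
```

```text
t 3.93 pos [0.4581 0.3624 0.2065] yaw 103.3 tilt 0.04 grip 0.235 F [ 2.   0.9 -5.3] q6 -1.26
offset [41.  -0.   0.6] twist 0.0018
```

View pics/c2.png

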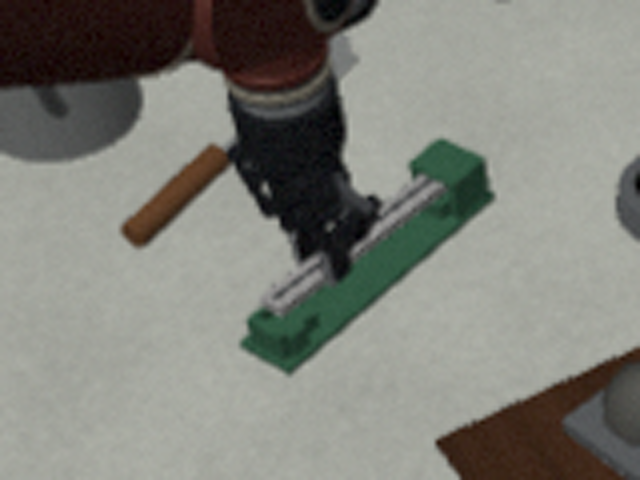

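The crop shows the rail's near end (about 270,305) raised clear of the lip. Next I draw it out endwise and then lift.

Emit:
{"fn": "play_rows", "kwargs": {"increments": [{"offset":[10,0,0],"twist":0,"grip":0.1},{"offset":[20,0,0],"twist":0,"grip":0.1},{"offset":[30,0,0],"twist":0,"grip":0.1},{"offset":[40,0,0],"twist":0,"grip":0.1},{"offset":[48,0,0],"twist":0,"grip":0.1}]}}

```text
time: 4.4
tool_pos: [0.4101, 0.3513, 0.2069]
tool_rot: [-0.0, -0.116, 0.993, 0.0]
contact_force: [0.8, 0.0, -0.9]
gripper_width: 0.237
```

Emit:
{"fn": "play_rows", "kwargs": {"increments": [{"offset":[0,0,0],"twist":0,"grip":0.1},{"offset":[0,0,-20],"twist":0,"grip":0.1},{"offset":[0,0,-50],"twist":0,"grip":0.1},{"offset":[0,0,-90],"twist":0,"grip":0.1},{"offset":[0,0,-100],"twist":0,"grip":0.1}]}}

```text
time: 4.82
tool_pos: [0.413, 0.3526, 0.3138]
tool_rot: [0.005, -0.116, 0.993, 0.002]
contact_force: [1.1, 0.9, 0.5]
gripper_width: 0.236
```

```bash
python3 nav.py .46 .02 .30 171
python3 - <<'E'
from h import *
s=manip.grab_frame('side')
u,v=proj('side',[.43,.36,.15]).astype(int);a=cv2.resize(s[max(0,v-60):v+100,max(0,u-80):u+120],(600,480),interpolation=2)
cv2.imwrite('pics/c3.png',a)
E
```

```text
t 4.82 pos [0.413  0.3526 0.3138] yaw 103.32 tilt 0.63 grip 0.236 F [1.1 0.9 0.5] q6 -1.23
offset [  31.1 -334.5   12.3] twist -1.1813
```

View pics/c3.png

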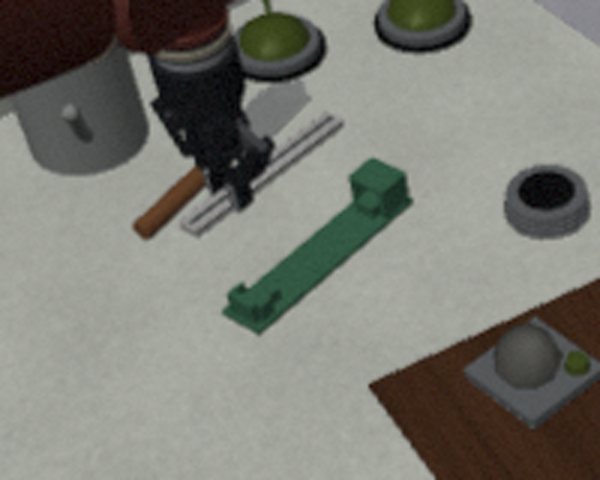

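Rail is free: it hangs level in the gripper, with the rack empty. Next I carry it to the board front, turning about -112°.

Emit:
{"fn": "play_rows", "kwargs": {"increments": [{"offset":[16,-165,0],"twist":0.62,"grip":0.1},{"offset":[16,-165,0],"twist":0.62,"grip":0.1},{"offset":[16,-165,0],"twist":0.62,"grip":0.1},{"offset":[16,-165,0],"twist":0.62,"grip":0.1},{"offset":[16,-165,0],"twist":0.62,"grip":0.1}]}}

```text
time: 5.28
tool_pos: [0.4343, 0.1823, 0.3052]
tool_rot: [-0.0, 0.199, 0.98, -0.002]
contact_force: [-0.6, 0.7, -0.6]
gripper_width: 0.235
```

```bash
python3 nav.py .4577 .0236 .30 -9
```

```text
t 5.28 pos [0.4343 0.1823 0.3052] yaw 67.06 tilt 0.2 grip 0.235 F [-0.6  0.7 -0.6] q6 -0.93
offset [ -83.4 -137.     5.7] twist 1.3275
```

Emit:
{"fn": "play_rows", "kwargs": {"increments": [{"offset":[-83,-137,6],"twist":0.62,"grip":0.1},{"offset":[-83,-137,6],"twist":0.62,"grip":0.1},{"offset":[-83,-137,6],"twist":0.62,"grip":0.1},{"offset":[-83,-137,6],"twist":0.62,"grip":0.1},{"offset":[-83,-137,6],"twist":0.62,"grip":0.1}]}}

```text
time: 5.7
tool_pos: [0.4592, 0.0244, 0.2995]
tool_rot: [0.0, 0.488, 0.873, -0.001]
contact_force: [-0.4, 0.6, 0.3]
gripper_width: 0.236
```

Emit:
{"fn": "play_rows", "kwargs": {"increments": [{"offset":[0,0,0],"twist":0.62,"grip":0.1},{"offset":[0,0,0],"twist":0.62,"grip":0.1},{"offset":[0,0,0],"twist":0.62,"grip":0.1},{"offset":[0,0,0],"twist":0.62,"grip":0.1},{"offset":[0,0,0],"twist":0.62,"grip":0.1}]}}

```text
time: 6.12
tool_pos: [0.4586, 0.029, 0.2993]
tool_rot: [-0.001, 0.729, 0.684, -0.0]
contact_force: [-0.0, 0.2, -1.6]
gripper_width: 0.235
```

```bash
python3 nav.py .4577 .0236 .25 -9
```

```text
t 6.12 pos [0.4586 0.029  0.2993] yaw -3.63 tilt 0.09 grip 0.235 F [-0.   0.2 -1.6] q6 -0.04
offset [-5.4 -0.5 49.3] twist 0.0937
```

Emit:
{"fn": "play_rows", "kwargs": {"increments": [{"offset":[-5.5,-0.5,30],"twist":0.094,"grip":0.1},{"offset":[-5.5,-0.5,60],"twist":0.094,"grip":0.1},{"offset":[-5.5,-0.5,85],"twist":0.094,"grip":0.1},{"offset":[-5.5,-0.5,100],"twist":0.094,"grip":0.1},{"offset":[-5.5,-0.5,100],"twist":0.094,"grip":0.1}]}}

```text
time: 6.53
tool_pos: [0.4554, 0.0238, 0.1955]
tool_rot: [-0.004, 0.758, 0.652, -0.003]
contact_force: [-0.9, 0.4, -1.3]
gripper_width: 0.236
```

```bash
python3 nav.py .4577 .0236 .178 -9
python3 - <<'E'
from h import *
s=manip.grab_frame('side')
u,v=proj('side',[.46,-.02,.04]).astype(int);print(u,v);a=cv2.resize(s[max(0,v-75):v+75,max(0,u-100):u+100],(800,600),interpolation=2)
cv2.imwrite('pics/c4.png',a)
E
```

```text
t 6.53 pos [0.4554 0.0238 0.1955] yaw -8.66 tilt 0.56 grip 0.236 F [-0.9  0.4 -1.3] q6 0.04
offset [ 0.1  2.4 17.5] twist 0.006
281 248
```

View pics/c4.png

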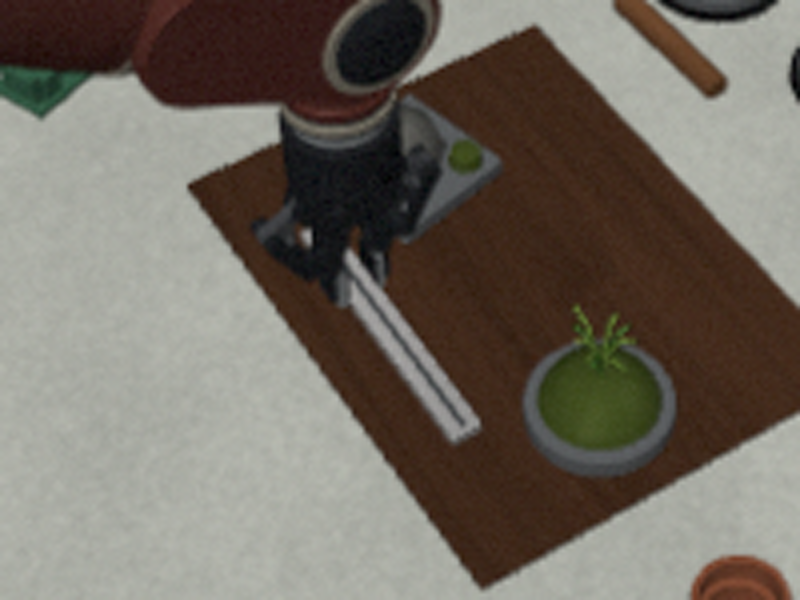

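```bash
python3 -c "
from h import *
for z in(.025,.033): print(ray('side',297.3,280.5,z))"
```

```text
[ 0.43022896 -0.1169702   0.025     ]
[ 0.42677039 -0.12137796  0.033     ]
```

Emit:
{"fn": "play_rows", "kwargs": {"increments": [{"offset":[0,2,6],"twist":0.005,"grip":0.1},{"offset":[0,2,11],"twist":0.005,"grip":0.1},{"offset":[0,2,15],"twist":0.005,"grip":0.1},{"offset":[0,2,17.5],"twist":0.005,"grip":0.1},{"offset":[0,2,17.5],"twist":0.005,"grip":0.1}]}}

```text
time: 7.0
tool_pos: [0.4603, 0.0233, 0.1832]
tool_rot: [0.0, 0.76, 0.65, 0.0]
contact_force: [0.6, 0.5, -1.3]
gripper_width: 0.231
```

```bash
python3 nav.py .4577 .0236 .178 -9
```

```text
t 7.0 pos [0.4603 0.0233 0.1832] yaw -8.93 tilt 0.02 grip 0.231 F [ 0.6  0.5 -1.3] q6 0.04
offset [-0.1 -2.6  5.2] twist 0.0013
```

Emit:
{"fn": "play_rows", "kwargs": {"increments": [{"offset":[0,-2,0],"twist":0,"grip":0.1},{"offset":[0,-2,2],"twist":0,"grip":0.1},{"offset":[0,-2,3],"twist":0,"grip":0.1},{"offset":[0,-2,3],"twist":0,"grip":0.1}]}}

```text
time: 7.33
tool_pos: [0.4584, 0.0237, 0.1805]
tool_rot: [0.0, 0.76, 0.65, 0.0]
contact_force: [-0.3, 1.7, 2.2]
gripper_width: 0.235
```

```bash
python3 nav.py .4577 .0236 .178 -9
```

```text
t 7.33 pos [0.4584 0.0237 0.1805] yaw -8.93 tilt 0.05 grip 0.235 F [-0.3  1.7  2.2] q6 0.05
offset [-0.2 -0.7  2.5] twist 0.0012
```

Emit:
{"fn": "play_rows", "kwargs": {"increments": [{"offset":[0,0,1],"twist":0,"grip":0.1},{"offset":[0,0,2],"twist":0,"grip":0.1},{"offset":[0,0,3],"twist":0,"grip":0.1},{"offset":[0,0,3],"twist":0,"grip":0.1}]}}

```text
time: 7.67
tool_pos: [0.459, 0.0237, 0.1796]
tool_rot: [-0.0, 0.76, 0.65, -0.0]
contact_force: [-9.5, 2.8, 19.5]
gripper_width: 0.233
```

```bash
python3 nav.py .4577 .0236 .178 -9
```

```text
t 7.67 pos [0.459  0.0237 0.1796] yaw -8.93 tilt 0.08 grip 0.233 F [-9.5  2.8 19.5] q6 0.05
offset [-0.3 -1.3  1.7] twist 0.0012
```

Emit:
{"fn": "play_rows", "kwargs": {"increments": [{"offset":[0,0,-1],"twist":0,"grip":0.1},{"offset":[0,0,-2],"twist":0,"grip":0.45},{"offset":[0,0,-2],"twist":0,"grip":0.45},{"offset":[0,0,-2],"twist":0,"grip":0.45},{"offset":[0,0,-20],"twist":0,"grip":0.45}]}}

```text
time: 8.08
tool_pos: [0.4561, 0.0237, 0.1937]
tool_rot: [-0.003, 0.76, 0.65, -0.003]
contact_force: [0.5, 0.0, -0.1]
gripper_width: 0.453
```

Emit:
{"fn": "play_rows", "kwargs": {"increments": [{"offset":[0,0,-41],"twist":0,"grip":0.45},{"offset":[0,0,-82],"twist":0,"grip":0.45},{"offset":[0,-30,-120],"twist":0,"grip":0.9},{"offset":[-40,-30,-120],"twist":0,"grip":0.9},{"offset":[-80,-30,-120],"twist":0,"grip":0.9}]}}

```text
time: 8.5
tool_pos: [0.4161, -0.05, 0.3208]
tool_rot: [0.003, 0.758, 0.652, 0.002]
contact_force: [1.6, -1.0, -0.8]
gripper_width: 0.856
```

```bash
python3 nav.py .498 -.4535 .30 -9
```

```text
t 8.5 pos [ 0.4161 -0.05    0.3208] yaw -8.58 tilt 0.42 grip 0.856 F [ 1.6 -1.  -0.8] q6 -0.15
offset [-386.8  141.    22.3] twist 0.0074
```

Emit:
{"fn": "play_rows", "kwargs": {"increments": [{"offset":[-193,70,0],"twist":0,"grip":0.9},{"offset":[-193,70,0],"twist":0,"grip":0.9},{"offset":[-193,70,0],"twist":0,"grip":0.9},{"offset":[-193,70,0],"twist":0,"grip":0.9},{"offset":[-193,70,0],"twist":0,"grip":0.9}]}}

```text
time: 8.92
tool_pos: [0.455, -0.2547, 0.3167]
tool_rot: [-0.0, 0.76, 0.649, -0.0]
contact_force: [0.9, 1.4, 0.6]
gripper_width: 0.898
```

Emit:
{"fn": "play_rows", "kwargs": {"increments": [{"offset":[-192,70,15],"twist":0,"grip":0.9},{"offset":[-192,70,15],"twist":0,"grip":0.9},{"offset":[-192,70,15],"twist":0,"grip":0.9},{"offset":[-192,70,15],"twist":0,"grip":0.9},{"offset":[-192,70,15],"twist":0,"grip":0.9}]}}

```text
time: 9.33
tool_pos: [0.4944, -0.4553, 0.3009]
tool_rot: [-0.001, 0.76, 0.65, -0.0]
contact_force: [0.9, 0.2, -0.8]
gripper_width: 0.899
```

```bash
python3 nav.py .498 -.4535 .20 -9
python3 - <<'E'
from h import *
t=manip.grab_frame('top'); s=manip.grab_frame('side'); cv2.imwrite('pics/top1.png',t); cv2.imwrite('pics/side1.png',s)
for n,im in(('top',t),('side',s)):
    H=cv2.cvtColor(im,cv2.COLOR_BGR2HSV).astype(int); u,v=proj(n,[.45,-.02,.016]).round().astype(int)
    m=((H[...,1]<70)&(H[...,2]>110)).astype(np.uint8); k=np.zeros_like(m); P=np.array([proj(n,[.451+a*.156+b*.988,-.019+a*.988-b*.156,.016]) for a,b in((-.13,-.027),(.13,-.027),(.13,.027),(-.13,.027))],np.int32); cv2.fillConvexPoly(k,P,1); m&=k
    l=cv2.connectedComponentsWithStats(m); i=1+np.argmax(l[2][1:,4]); ys,xs=np.nonzero(l[1]==i); W=np.array([ray(n,*p,.014)[:2] for p in zip(xs,ys)],np.float32); print(n,cv2.minAreaRect(W))
E
```

```text
t 9.33 pos [ 0.4944 -0.4553  0.3009] yaw -8.99 tilt 0.06 grip 0.899 F [ 0.9  0.2 -0.8] q6 -0.7
offset [  2.3   3.4 100.9] twist 0.0002
top ((0.44974684715270996, -0.020848974585533142), (0.20163536071777344, 0.024583501741290092), 80.69559478759766)
side ((0.4500694274902344, -0.019127607345581055), (0.20136386156082153, 0.024529747664928436), 80.86034393310547)
```

Rail measured at (0.450,-0.020) and 80.8°, within 2 mm of target in both views. Next, the stand.

Emit:
{"fn": "play_rows", "kwargs": {"increments": [{"offset":[2,3,40],"twist":0,"grip":0.9},{"offset":[2,3,80],"twist":0,"grip":0.9},{"offset":[2,3,110],"twist":0,"grip":0.9},{"offset":[2,3,128],"twist":0,"grip":0.9},{"offset":[2,3,128],"twist":0,"grip":0.9}]}}

```text
time: 9.85
tool_pos: [0.4958, -0.4486, 0.1673]
tool_rot: [-0.006, 0.76, 0.65, -0.0]
contact_force: [-0.2, 0.0, -1.2]
gripper_width: 0.898
```

```bash
python3 nav.py .498 -.4535 .172 -9
```

```text
t 9.85 pos [ 0.4958 -0.4486  0.1673] yaw -8.93 tilt 0.68 grip 0.898 F [-0.2  0.  -1.2] q6 -0.69
offset [-4.5  2.9 -4.8] twist 0.0013
```

Emit:
{"fn": "play_rows", "kwargs": {"increments": [{"offset":[0,0,0],"twist":0,"grip":0.6},{"offset":[0,0,0],"twist":0,"grip":0.6},{"offset":[0,0,0],"twist":0,"grip":0.6},{"offset":[0,0,0],"twist":0,"grip":0.6}]}}

```text
time: 10.18
tool_pos: [0.4985, -0.4519, 0.1766]
tool_rot: [0.002, 0.76, 0.65, 0.0]
contact_force: [0.3, 0.5, -0.9]
gripper_width: 0.708
```

```bash
python3 nav.py .498 -.4535 .172 -9
```

```text
t 10.18 pos [ 0.4985 -0.4519  0.1766] yaw -8.93 tilt 0.22 grip 0.708 F [ 0.3  0.5 -0.9] q6 -0.69
offset [-1.6 -0.3  4.6] twist 0.0012
```

Emit:
{"fn": "play_rows", "kwargs": {"increments": [{"offset":[0,0,-15],"twist":0,"grip":0.6},{"offset":[0,0,-55],"twist":0,"grip":0.6},{"offset":[0,0,-95],"twist":0,"grip":0.6},{"offset":[0,0,-135],"twist":0,"grip":0.6},{"offset":[0,0,-150],"twist":0,"grip":0.6}]}}

```text
time: 10.6
tool_pos: [0.499, -0.4524, 0.3344]
tool_rot: [0.007, 0.76, 0.65, 0.0]
contact_force: [0.4, -1.4, 0.9]
gripper_width: 0.705
```

```bash
python3 nav.py .531 -.0315 .30 -9
```

```text
t 10.6 pos [ 0.499  -0.4524  0.3344] yaw -8.93 tilt 0.76 grip 0.705 F [ 0.4 -1.4  0.9] q6 -0.69
offset [421.1 -34.   30.5] twist 0.0012
```

Emit:
{"fn": "play_rows", "kwargs": {"increments": [{"offset":[200,-17,5],"twist":0,"grip":0.6},{"offset":[200,-17,5],"twist":0,"grip":0.6},{"offset":[200,-17,5],"twist":0,"grip":0.6},{"offset":[200,-17,5],"twist":0,"grip":0.6},{"offset":[200,-17,5],"twist":0,"grip":0.6}]}}

```text
time: 11.02
tool_pos: [0.5117, -0.2486, 0.32]
tool_rot: [0.0, 0.76, 0.65, 0.0]
contact_force: [0.7, -0.0, -1.3]
gripper_width: 0.709
```

Emit:
{"fn": "play_rows", "kwargs": {"increments": [{"offset":[200,-17,20],"twist":0,"grip":0.6},{"offset":[200,-17,20],"twist":0,"grip":0.6},{"offset":[200,-17,20],"twist":0,"grip":0.6},{"offset":[200,-17,20],"twist":0,"grip":0.6},{"offset":[200,-17,20],"twist":0,"grip":0.6}]}}

```text
time: 11.43
tool_pos: [0.5259, -0.0484, 0.2999]
tool_rot: [0.0, 0.76, 0.65, 0.001]
contact_force: [0.7, 0.1, -1.6]
gripper_width: 0.702
```

Emit:
{"fn": "play_rows", "kwargs": {"increments": [{"offset":[20,0,20],"twist":0,"grip":0.6},{"offset":[20,0,40],"twist":0,"grip":0.6},{"offset":[20,0,60],"twist":0,"grip":0.6},{"offset":[20,0,60],"twist":0,"grip":0.6},{"offset":[20,0,60],"twist":0,"grip":0.6}]}}

```text
time: 11.85
tool_pos: [0.529, -0.0309, 0.2388]
tool_rot: [-0.001, 0.76, 0.65, -0.001]
contact_force: [0.9, 0.5, -0.6]
gripper_width: 0.706
```

```bash
python3 nav.py .531 -.0315 .200 -9
python3 - <<'E'
from h import *
s=manip.grab_frame('side')
u,v=proj('side',[.53,-.03,.05]).astype(int);a=cv2.resize(s[v-75:v+75,u-100:u+100],(800,600),interpolation=2); print(u,v)
cv2.imwrite('pics/c5.png',a)
E
```

```text
t 11.85 pos [ 0.529  -0.0309  0.2388] yaw -8.93 tilt 0.12 grip 0.706 F [ 0.9  0.5 -0.6] q6 -0.04
offset [-0.2  2.1 38.8] twist 0.0013
304 234
```

View pics/c5.png

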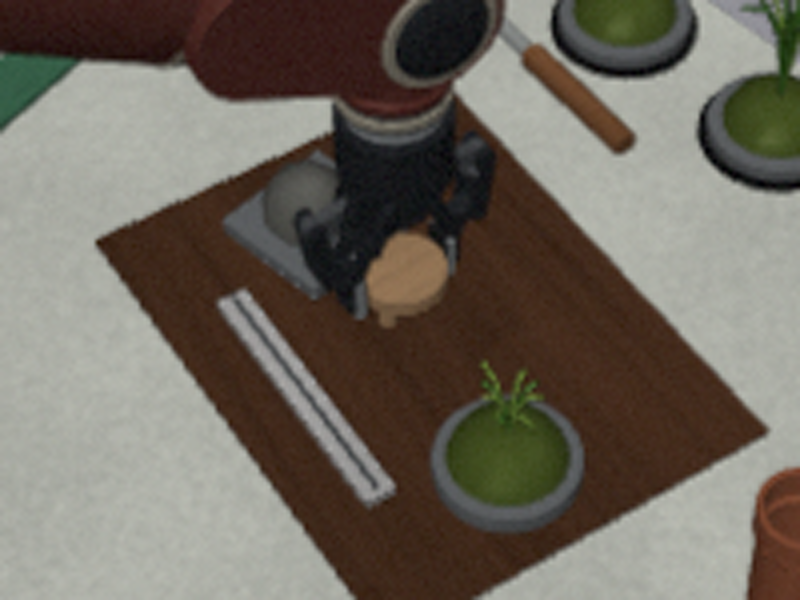

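The stand is held level above the midpoint, with the rail lying flat in front. Lowering now.

Emit:
{"fn": "play_rows", "kwargs": {"increments": [{"offset":[0,2,25],"twist":0,"grip":0.6},{"offset":[0,2,45],"twist":0,"grip":0.6},{"offset":[0,2,54],"twist":0,"grip":0.6},{"offset":[0,2,54],"twist":0,"grip":0.6},{"offset":[0,2,54],"twist":0,"grip":0.6}]}}

```text
time: 12.32
tool_pos: [0.532, -0.0318, 0.1863]
tool_rot: [0.0, 0.76, 0.65, 0.0]
contact_force: [-0.8, -0.5, -0.4]
gripper_width: 0.704
```

Emit:
{"fn": "play_rows", "kwargs": {"increments": [{"offset":[0,0,1.5],"twist":0,"grip":0.6},{"offset":[0,0,3],"twist":0,"grip":0.6},{"offset":[0,0,3],"twist":0,"grip":0.6}]}}

```text
time: 12.57
tool_pos: [0.532, -0.0316, 0.1832]
tool_rot: [0.001, 0.76, 0.65, 0.001]
contact_force: [-0.6, 0.3, -1.1]
gripper_width: 0.705
```

```bash
python3 nav.py .531 -.0315 .179 -9
```

```text
t 12.57 pos [ 0.532  -0.0316  0.1832] yaw -8.94 tilt 0.1 grip 0.705 F [-0.6  0.3 -1.1] q6 -0.04
offset [-0.1 -1.   4.2] twist 0.001
```

Emit:
{"fn": "play_rows", "kwargs": {"increments": [{"offset":[0,0,1],"twist":0,"grip":0.6},{"offset":[0,0,2],"twist":0,"grip":0.6},{"offset":[0,0,2],"twist":0,"grip":0.6}]}}

```text
time: 12.82
tool_pos: [0.5318, -0.0315, 0.1807]
tool_rot: [0.0, 0.76, 0.65, 0.0]
contact_force: [-0.0, 0.2, 1.0]
gripper_width: 0.707
```

```bash
python3 nav.py .531 -.0315 .179 -9
```

```text
t 12.82 pos [ 0.5318 -0.0315  0.1807] yaw -8.93 tilt 0.04 grip 0.707 F [-0.   0.2  1. ] q6 -0.04
offset [-0.1 -0.8  1.7] twist 0.0011
```

Emit:
{"fn": "play_rows", "kwargs": {"increments": [{"offset":[0,0,1],"twist":0,"grip":0.6},{"offset":[0,0,2],"twist":0,"grip":0.6},{"offset":[0,0,2],"twist":0,"grip":0.6}]}}

```text
time: 13.07
tool_pos: [0.5322, -0.0315, 0.1805]
tool_rot: [-0.0, 0.76, 0.65, -0.0]
contact_force: [-6.7, 1.5, 14.0]
gripper_width: 0.706
```

```bash
python3 nav.py .531 -.0315 .179 -9
```

```text
t 13.07 pos [ 0.5322 -0.0315  0.1805] yaw -8.92 tilt 0.07 grip 0.706 F [-6.7  1.5 14. ] q6 -0.04
offset [-0.1 -1.2  1.5] twist 0.0013
```

Contact. Releasing, rising and heading to the small pot.

Emit:
{"fn": "play_rows", "kwargs": {"increments": [{"offset":[0,0,-1.5],"twist":0,"grip":0.6},{"offset":[0,0,-1.5],"twist":0,"grip":0.9},{"offset":[0,0,-1.5],"twist":0,"grip":0.9},{"offset":[0,0,-15],"twist":0,"grip":0.9},{"offset":[0,0,-50],"twist":0,"grip":0.9}]}}

```text
time: 13.48
tool_pos: [0.5288, -0.031, 0.2229]
tool_rot: [-0.005, 0.76, 0.65, -0.004]
contact_force: [-0.2, -0.2, -0.4]
gripper_width: 0.898
```

Emit:
{"fn": "play_rows", "kwargs": {"increments": [{"offset":[0,0,-40],"twist":0,"grip":0.95},{"offset":[0,0,-80],"twist":0,"grip":0.95},{"offset":[-40,0,-110],"twist":0,"grip":0.95},{"offset":[-80,0,-110],"twist":0,"grip":0.95},{"offset":[-120,0,-110],"twist":0,"grip":0.95}]}}

```text
time: 13.9
tool_pos: [0.514, -0.1473, 0.3419]
tool_rot: [0.003, 0.759, 0.651, 0.001]
contact_force: [1.2, -0.1, -0.8]
gripper_width: 0.951
```

```bash
python3 nav.py .457 -.3335 .33 -9
```

```text
t 13.9 pos [ 0.514  -0.1473  0.3419] yaw -8.78 tilt 0.4 grip 0.951 F [ 1.2 -0.1 -0.8] q6 -0.27
offset [-192.7  -28.    12. ] twist 0.0038
```

Emit:
{"fn": "play_rows", "kwargs": {"increments": [{"offset":[-193,-28,30],"twist":0.002,"grip":0.97},{"offset":[-193,-28,30],"twist":0.002,"grip":0.97},{"offset":[-193,-28,30],"twist":0.002,"grip":0.97},{"offset":[-193,-28,30],"twist":0.002,"grip":0.97},{"offset":[-193,-28,30],"twist":0.002,"grip":0.97}]}}

```text
time: 14.32
tool_pos: [0.4543, -0.3354, 0.3073]
tool_rot: [-0.0, 0.761, 0.648, -0.0]
contact_force: [0.1, 0.1, -0.5]
gripper_width: 0.971
```

Emit:
{"fn": "play_rows", "kwargs": {"increments": [{"offset":[0,0,0],"twist":0,"grip":0.97},{"offset":[0,0,0],"twist":0,"grip":0.97}]}}

```text
time: 14.48
tool_pos: [0.455, -0.334, 0.3072]
tool_rot: [-0.001, 0.762, 0.648, 0.0]
contact_force: [0.0, 1.6, 0.0]
gripper_width: 0.968
```

```bash
python3 nav.py .457 -.3335 .20 -9
python3 - <<'E'
from fit import *
for n in('top','side'):
    im=manip.grab_frame(n); cv2.imwrite(f'pics/{n}2.png',im); H=hsv(im)
    try: print(n,'stand',fit(n,blob(wood(H),proj(n,[.531,-.0315,.03]),25),[(.031,.024),(.031,.038)],(.531,-.0315)))
    except Exception as e: print(e)
    print(n,[(round(d['p'],2),w(n,d['xyz']).round(4).tolist()) for d in manip.tip_of('stand',n)])
E
```

```text
t 14.48 pos [ 0.455  -0.334   0.3072] yaw -9.23 tilt 0.09 grip 0.968 F [0.  1.6 0. ] q6 -0.6
offset [  0.7   2.  107.2] twist -0.004
top stand ([0.5302, -0.0363], np.float64(0.955))
top [(0.62, [0.5333, -0.0367, 0.0011])]
side stand ([0.5209, -0.0338], np.float64(0.166))
side [(0.67, [0.5314, -0.0333, 0.0032])]
```

Stand is at about (0.531,-0.035), 3-4 mm off target and inside the limit. Grasping the small pot.

Emit:
{"fn": "play_rows", "kwargs": {"increments": [{"offset":[1,2,40],"twist":0,"grip":0.97},{"offset":[1,2,75],"twist":0,"grip":0.97},{"offset":[1,2,100],"twist":0,"grip":0.97},{"offset":[1,2,108],"twist":0,"grip":0.97},{"offset":[1,2,108],"twist":0,"grip":0.97}]}}

```text
time: 15.1
tool_pos: [0.4575, -0.3303, 0.1975]
tool_rot: [-0.003, 0.76, 0.65, -0.0]
contact_force: [-0.1, -0.9, -0.1]
gripper_width: 0.972
```

Emit:
{"fn": "play_rows", "kwargs": {"increments": [{"offset":[0,0,0],"twist":0,"grip":0.97},{"offset":[0,0,0],"twist":0,"grip":0.6},{"offset":[0,0,0],"twist":0,"grip":0.6},{"offset":[0,0,0],"twist":0,"grip":0.6},{"offset":[0,0,0],"twist":0,"grip":0.6}]}}

```text
time: 15.52
tool_pos: [0.4589, -0.333, 0.2035]
tool_rot: [0.002, 0.761, 0.649, 0.0]
contact_force: [-2.5, 1.2, 7.1]
gripper_width: 0.665
```

```bash
python3 nav.py .457 -.3335 .20 -9
python3 - <<'E'
from h import *
s=manip.grab_frame('side'); t=manip.grab_frame('top')
u,v=proj('side',[.457,-.333,.06]).astype(int);a=cv2.resize(s[v-70:v+50,u-60:u+60],(400,400),interpolation=2)
cv2.imwrite('pics/c6.png',a)
E
```

```text
t 15.52 pos [ 0.4589 -0.333   0.2035] yaw -9.05 tilt 0.26 grip 0.665 F [-2.5  1.2  7.1] q6 -0.6
offset [-0.7 -1.8  3.5] twist -0.0008
```

View pics/c6.png

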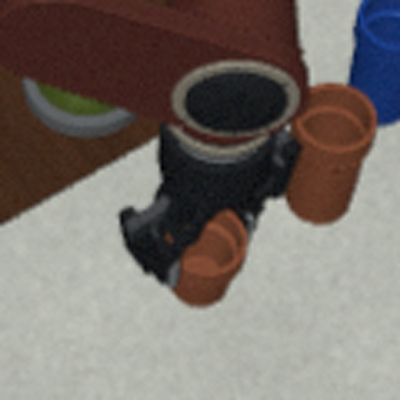

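Emit:
{"fn": "play_rows", "kwargs": {"increments": [{"offset":[0,0,-10],"twist":0,"grip":0.6},{"offset":[0,0,-35],"twist":0,"grip":0.6},{"offset":[0,0,-70],"twist":0,"grip":0.6},{"offset":[0,0,-105],"twist":0,"grip":0.6},{"offset":[0,0,-120],"twist":0,"grip":0.6}]}}

```text
time: 16.03
tool_pos: [0.4588, -0.3329, 0.3271]
tool_rot: [0.005, 0.761, 0.649, 0.001]
contact_force: [0.1, 0.3, -0.2]
gripper_width: 0.671
```

```bash
python3 nav.py .531 -.035 .32 -9
```

```text
t 16.03 pos [ 0.4588 -0.3329  0.3271] yaw -9.05 tilt 0.53 grip 0.671 F [ 0.1  0.3 -0.2] q6 -0.6
offset [305.6  24.4   5.7] twist -0.0009
```

Emit:
{"fn": "play_rows", "kwargs": {"increments": [{"offset":[40,3,0],"twist":0,"grip":0.6},{"offset":[80,6,0],"twist":0,"grip":0.6},{"offset":[120,10,0],"twist":0,"grip":0.6},{"offset":[155,12,0],"twist":0,"grip":0.6},{"offset":[190,15,0],"twist":0,"grip":0.6}]}}

```text
time: 16.45
tool_pos: [0.5025, -0.1451, 0.3215]
tool_rot: [0.001, 0.761, 0.649, 0.0]
contact_force: [0.5, -0.5, -2.2]
gripper_width: 0.669
```

Emit:
{"fn": "play_rows", "kwargs": {"increments": [{"offset":[40,3,0],"twist":0,"grip":0.6},{"offset":[75,6,0],"twist":0,"grip":0.6},{"offset":[100,8,0],"twist":0,"grip":0.6},{"offset":[115,9,0],"twist":0,"grip":0.6},{"offset":[115,9,20],"twist":0,"grip":0.6}]}}

```text
time: 16.87
tool_pos: [0.5316, -0.0322, 0.3058]
tool_rot: [0.004, 0.759, 0.651, 0.004]
contact_force: [-0.4, -1.2, -1.7]
gripper_width: 0.665
```

Emit:
{"fn": "play_rows", "kwargs": {"increments": [{"offset":[0,0,10],"twist":0,"grip":0.6},{"offset":[0,0,30],"twist":0,"grip":0.6},{"offset":[0,0,40],"twist":0,"grip":0.6},{"offset":[0,0,40],"twist":0,"grip":0.6},{"offset":[0,0,40],"twist":0,"grip":0.6}]}}

```text
time: 17.28
tool_pos: [0.5292, -0.0351, 0.2597]
tool_rot: [-0.001, 0.761, 0.649, -0.001]
contact_force: [-0.1, 0.5, -1.5]
gripper_width: 0.666
```

```bash
python3 nav.py .531 -.035 .242 -9
python3 - <<'E'
from h import *
s=manip.grab_frame('side')
u,v=proj('side',[.53,-.03,.05]).astype(int);a=cv2.resize(s[v-75:v+75,u-100:u+100],(800,600),interpolation=2); print(u,v)
cv2.imwrite('pics/c7.png',a)
E
```

```text
t 17.28 pos [ 0.5292 -0.0351  0.2597] yaw -9.1 tilt 0.1 grip 0.666 F [-0.1  0.5 -1.5] q6 -0.05
offset [ 0.4  1.8 17.7] twist -0.0018
304 234
```

View pics/c7.png

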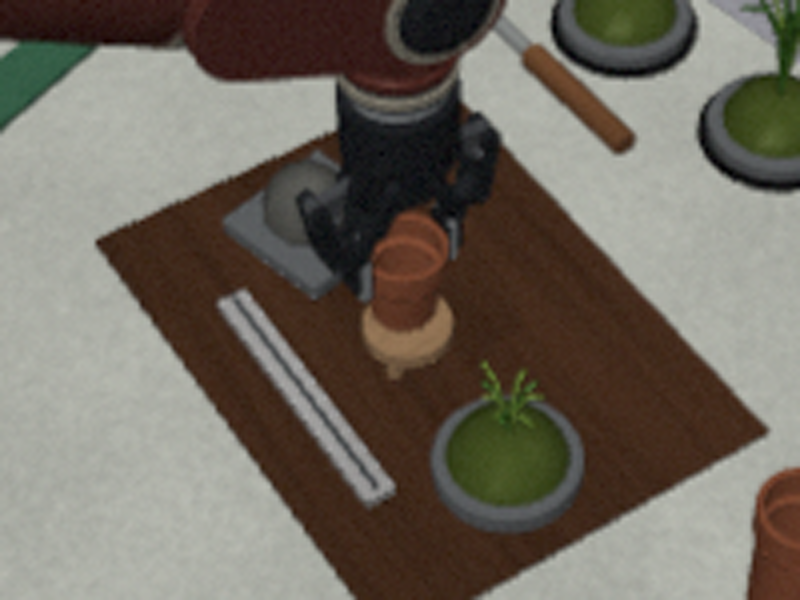

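The pot hangs upright over the stand, its foot centred on the disc at about (407,325). Lowering.

Emit:
{"fn": "play_rows", "kwargs": {"increments": [{"offset":[0,1.5,6],"twist":0,"grip":0.6},{"offset":[0,1.5,12],"twist":0,"grip":0.6},{"offset":[0,1.5,15],"twist":0,"grip":0.6},{"offset":[0,1.5,15],"twist":0,"grip":0.6},{"offset":[0,1.5,15],"twist":0,"grip":0.6}]}}

```text
time: 17.75
tool_pos: [0.531, -0.0349, 0.2448]
tool_rot: [-0.0, 0.761, 0.649, -0.0]
contact_force: [-0.2, -0.7, -1.5]
gripper_width: 0.665
```

Emit:
{"fn": "play_rows", "kwargs": {"increments": [{"offset":[0,0,1],"twist":0,"grip":0.6},{"offset":[0,0,2],"twist":0,"grip":0.6},{"offset":[0,0,2],"twist":0,"grip":0.6}]}}

```text
time: 18.0
tool_pos: [0.5311, -0.0349, 0.2431]
tool_rot: [0.0, 0.761, 0.649, -0.0]
contact_force: [-0.8, -0.5, -1.0]
gripper_width: 0.667
```

```bash
python3 nav.py .531 -.035 .240 -9
```

```text
t 18.0 pos [ 0.5311 -0.0349  0.2431] yaw -9.05 tilt 0.0 grip 0.667 F [-0.8 -0.5 -1. ] q6 -0.05
offset [-0.1 -0.1  3.1] twist -0.0009
```

Emit:
{"fn": "play_rows", "kwargs": {"increments": [{"offset":[0,0,1],"twist":0,"grip":0.6},{"offset":[0,0,2],"twist":0,"grip":0.6},{"offset":[0,0,2],"twist":0,"grip":0.6}]}}

```text
time: 18.25
tool_pos: [0.5313, -0.0349, 0.2416]
tool_rot: [0.0, 0.761, 0.649, 0.0]
contact_force: [-0.6, 0.2, 1.4]
gripper_width: 0.663
```

```bash
python3 nav.py .531 -.035 .240 -9
```

```text
t 18.25 pos [ 0.5313 -0.0349  0.2416] yaw -9.05 tilt 0.03 grip 0.663 F [-0.6  0.2  1.4] q6 -0.05
offset [-0.1 -0.3  1.6] twist -0.0009
```

Emit:
{"fn": "play_rows", "kwargs": {"increments": [{"offset":[0,0,1],"twist":0,"grip":0.6},{"offset":[0,0,1],"twist":0,"grip":0.6}]}}

```text
time: 18.42
tool_pos: [0.5316, -0.0349, 0.2416]
tool_rot: [0.0, 0.761, 0.649, 0.0]
contact_force: [-2.5, 1.0, 6.1]
gripper_width: 0.67
```

```bash
python3 nav.py .531 -.035 .240 -9
```

```text
t 18.42 pos [ 0.5316 -0.0349  0.2416] yaw -9.05 tilt 0.07 grip 0.67 F [-2.5  1.   6.1] q6 -0.05
offset [-0.2 -0.6  1.6] twist -0.0009
```

Emit:
{"fn": "play_rows", "kwargs": {"increments": [{"offset":[0,0,-1],"twist":0,"grip":0.75},{"offset":[0,0,-1],"twist":0,"grip":0.97},{"offset":[0,0,-1],"twist":0,"grip":0.97},{"offset":[0,0,-1],"twist":0,"grip":0.97},{"offset":[0,0,-15],"twist":0,"grip":0.97}]}}

```text
time: 18.83
tool_pos: [0.5297, -0.0347, 0.2521]
tool_rot: [-0.002, 0.761, 0.649, -0.002]
contact_force: [-0.6, -0.3, 0.1]
gripper_width: 0.97
```

Emit:
{"fn": "play_rows", "kwargs": {"increments": [{"offset":[0,0,-40],"twist":0,"grip":0.97},{"offset":[0,0,-80],"twist":0,"grip":0.97},{"offset":[0,0,-115],"twist":0,"grip":0.97},{"offset":[-40,0,-125],"twist":0,"grip":0.97},{"offset":[-80,0,-125],"twist":0,"grip":0.97}]}}

```text
time: 19.25
tool_pos: [0.5195, -0.1137, 0.3857]
tool_rot: [0.004, 0.759, 0.651, 0.002]
contact_force: [1.0, 0.3, -0.2]
gripper_width: 0.969
```

```bash
python3 nav.py .575 -.3435 .36 -45
```

```text
t 19.25 pos [ 0.5195 -0.1137  0.3857] yaw -8.79 tilt 0.55 grip 0.969 F [ 1.   0.3 -0.2] q6 -0.2
offset [-218.6   89.7   27. ] twist 0.6321
```

Emit:
{"fn": "play_rows", "kwargs": {"increments": [{"offset":[-180,74,0],"twist":-0.62,"grip":0.97},{"offset":[-180,74,0],"twist":-0.62,"grip":0.97},{"offset":[-180,74,0],"twist":-0.62,"grip":0.97},{"offset":[-180,74,0],"twist":-0.62,"grip":0.97},{"offset":[-180,74,0],"twist":-0.62,"grip":0.97}]}}

```text
time: 19.67
tool_pos: [0.5632, -0.3066, 0.3797]
tool_rot: [0.0, 0.525, 0.851, -0.0]
contact_force: [-0.2, 0.2, 0.5]
gripper_width: 0.967
```

```bash
python3 nav.py .575 -.3435 .35 40
```

```text
t 19.67 pos [ 0.5632 -0.3066  0.3797] yaw 26.71 tilt 0.04 grip 0.967 F [-0.2  0.2  0.5] q6 -1.08
offset [-38.3  -6.1  29.7] twist -0.2319
```

Emit:
{"fn": "play_rows", "kwargs": {"increments": [{"offset":[-38,-6,15],"twist":-0.232,"grip":0.97},{"offset":[-38,-6,30],"twist":-0.232,"grip":0.97},{"offset":[-38,-6,30],"twist":-0.232,"grip":0.97},{"offset":[-38,-6,30],"twist":-0.232,"grip":0.97}]}}

```text
time: 20.0
tool_pos: [0.5744, -0.3399, 0.3482]
tool_rot: [-0.002, 0.426, 0.905, 0.001]
contact_force: [0.4, 0.4, 0.8]
gripper_width: 0.97
```

```bash
python3 nav.py .575 -.3435 .245 40;python3 - <<'E'
from fit import *
n='side'; im=manip.grab_frame(n); cv2.imwrite('pics/side3.png',im)
u,v=proj(n,[.575,-.343,.1]).astype(int); cv2.imwrite('pics/c8.png',cv2.resize(im[v-80:v+70,u-100:u+100],(800,600),interpolation=2))
E
```

```text
t 20.0 pos [ 0.5744 -0.3399  0.3482] yaw 39.58 tilt 0.23 grip 0.97 F [0.4 0.4 0.8] q6 -1.34
offset [ -3.5  -1.8 103.2] twist -0.0074
```

View pics/c8.png

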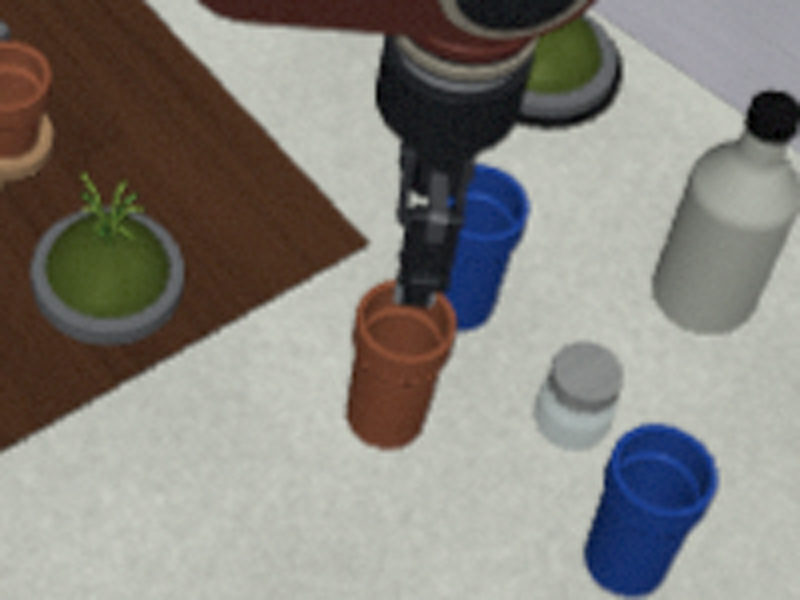

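The gripper stands over the clay pot with the jar and blue pot clear of it. The small pot on the stand also shows upright at upper left. Descending.

Emit:
{"fn": "play_rows", "kwargs": {"increments": [{"offset":[-3,-1.5,40],"twist":-0.007,"grip":0.97},{"offset":[-3,-1.5,75],"twist":-0.007,"grip":0.97},{"offset":[-3,-1.5,96],"twist":-0.007,"grip":0.97},{"offset":[-3,-1.5,102],"twist":-0.007,"grip":0.97},{"offset":[-3,-1.5,102],"twist":-0.007,"grip":0.97}]}}

```text
time: 20.47
tool_pos: [0.5753, -0.3419, 0.2471]
tool_rot: [-0.001, 0.421, 0.907, 0.0]
contact_force: [1.3, -0.3, 0.9]
gripper_width: 0.971
```

Emit:
{"fn": "play_rows", "kwargs": {"increments": [{"offset":[0,0,0],"twist":0,"grip":0.97},{"offset":[0,0,0],"twist":0,"grip":0.6},{"offset":[0,0,0],"twist":0,"grip":0.6},{"offset":[0,0,0],"twist":0,"grip":0.6},{"offset":[0,0,0],"twist":0,"grip":0.6}]}}

```text
time: 20.88
tool_pos: [0.5766, -0.3441, 0.252]
tool_rot: [0.003, 0.421, 0.907, -0.001]
contact_force: [-1.3, 0.5, 6.5]
gripper_width: 0.676
```

```bash
python3 nav.py .575 -.3435 .245 40
```

```text
t 20.88 pos [ 0.5766 -0.3441  0.252 ] yaw 40.15 tilt 0.35 grip 0.676 F [-1.3  0.5  6.5] q6 -1.35
offset [ 1.6 -0.9  7. ] twist 0.0026
```

Emit:
{"fn": "play_rows", "kwargs": {"increments": [{"offset":[0,0,-10],"twist":0,"grip":0.6},{"offset":[0,0,-30],"twist":0,"grip":0.6},{"offset":[0,0,-50],"twist":0,"grip":0.6},{"offset":[0,0,-60],"twist":0,"grip":0.6},{"offset":[0,0,-60],"twist":0,"grip":0.6}]}}

```text
time: 21.3
tool_pos: [0.5763, -0.3438, 0.3123]
tool_rot: [0.003, 0.421, 0.907, -0.001]
contact_force: [0.6, 0.4, -1.9]
gripper_width: 0.675
```

```bash
python3 nav.py .6104 -.1706 .31 40
```

```text
t 21.3 pos [ 0.5763 -0.3438  0.3123] yaw 40.16 tilt 0.36 grip 0.675 F [ 0.6  0.4 -1.9] q6 -1.35
offset [110.4 137.7   1.8] twist 0.0028
```

Emit:
{"fn": "play_rows", "kwargs": {"increments": [{"offset":[25,31,0],"twist":0,"grip":0.6},{"offset":[48,60,0],"twist":0,"grip":0.6},{"offset":[70,88,0],"twist":0,"grip":0.6},{"offset":[90,113,0],"twist":0,"grip":0.6},{"offset":[110,138,0],"twist":0,"grip":0.6}]}}

```text
time: 21.72
tool_pos: [0.6097, -0.1684, 0.3066]
tool_rot: [-0.001, 0.421, 0.907, -0.0]
contact_force: [0.9, 0.1, -1.9]
gripper_width: 0.675
```

Emit:
{"fn": "play_rows", "kwargs": {"increments": [{"offset":[0,0,10],"twist":0,"grip":0.6},{"offset":[0,0,30],"twist":0,"grip":0.6},{"offset":[0,0,43],"twist":0,"grip":0.6},{"offset":[0,0,43],"twist":0,"grip":0.6},{"offset":[0,0,43],"twist":0,"grip":0.6}]}}

```text
time: 22.13
tool_pos: [0.6093, -0.1704, 0.2629]
tool_rot: [-0.002, 0.422, 0.907, -0.0]
contact_force: [0.1, -0.7, -1.8]
gripper_width: 0.676
```

```bash
python3 nav.py .6104 -.1706 .255 40;python3 - <<'E'
from fit import *
n='side'; im=manip.grab_frame(n)
u,v=proj(n,[.6,-.15,.06]).astype(int); cv2.imwrite('pics/c9.png',cv2.resize(im[v-75:v+75,u-100:u+100],(800,600),interpolation=2))
E
```

```text
t 22.13 pos [ 0.6093 -0.1704  0.2629] yaw 40.12 tilt 0.24 grip 0.676 F [ 0.1 -0.7 -1.8] q6 -1.09
offset [-0.9  0.8  7.9] twist 0.0022
```

View pics/c9.png

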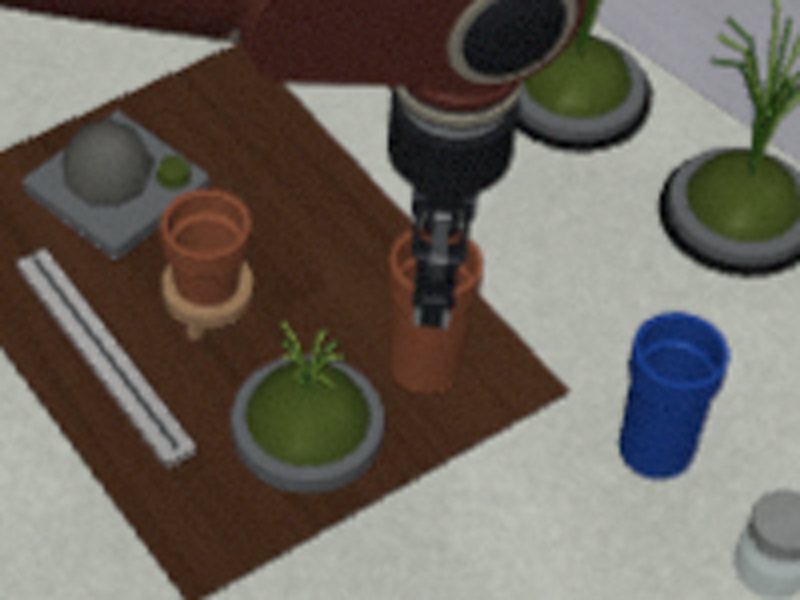

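The tall pot hangs upright just behind the dish; stand, small pot and rail look right. Lowering to contact.

Emit:
{"fn": "play_rows", "kwargs": {"increments": [{"offset":[-0.5,0.5,3],"twist":0,"grip":0.6},{"offset":[-0.5,0.5,6],"twist":0,"grip":0.6},{"offset":[-0.5,0.5,6],"twist":0,"grip":0.6},{"offset":[-0.5,0.5,6],"twist":0,"grip":0.6}]}}

```text
time: 22.52
tool_pos: [0.6108, -0.1705, 0.2594]
tool_rot: [0.0, 0.421, 0.907, 0.0]
contact_force: [-0.4, 0.0, -2.8]
gripper_width: 0.673
```

```bash
python3 nav.py .6104 -.1706 .255 40
```

```text
t 22.52 pos [ 0.6108 -0.1705  0.2594] yaw 40.15 tilt 0.02 grip 0.673 F [-0.4  0.  -2.8] q6 -1.09
offset [ 0.2 -0.4  4.4] twist 0.0026
```

Emit:
{"fn": "play_rows", "kwargs": {"increments": [{"offset":[0,0,1.5],"twist":0,"grip":0.6},{"offset":[0,0,2.5],"twist":0,"grip":0.6},{"offset":[0,0,2.5],"twist":0,"grip":0.6}]}}

```text
time: 22.77
tool_pos: [0.6112, -0.1705, 0.2581]
tool_rot: [0.001, 0.421, 0.907, -0.0]
contact_force: [-1.7, -0.3, 4.0]
gripper_width: 0.677
```

```bash
python3 nav.py .6104 -.1706 .255 40
```

```text
t 22.77 pos [ 0.6112 -0.1705  0.2581] yaw 40.17 tilt 0.09 grip 0.677 F [-1.7 -0.3  4. ] q6 -1.09
offset [ 0.5 -0.6  3.1] twist 0.003
```

Contact. I release, rise and back away toward the start side.

Emit:
{"fn": "play_rows", "kwargs": {"increments": [{"offset":[0,0,-0.5],"twist":0,"grip":0.75},{"offset":[0,0,-0.5],"twist":0,"grip":0.95},{"offset":[0,0,-0.5],"twist":0,"grip":0.95},{"offset":[0,0,-0.5],"twist":0,"grip":0.95},{"offset":[0,0,-15],"twist":0,"grip":0.95}]}}

```text
time: 23.18
tool_pos: [0.6096, -0.1697, 0.2684]
tool_rot: [-0.003, 0.421, 0.907, -0.0]
contact_force: [-0.6, 0.7, -0.5]
gripper_width: 0.95
```

Emit:
{"fn": "play_rows", "kwargs": {"increments": [{"offset":[0,0,-40],"twist":0,"grip":0.95},{"offset":[0,0,-80],"twist":0,"grip":0.95},{"offset":[0,0,-120],"twist":0,"grip":0.95},{"offset":[0,0,-140],"twist":0,"grip":0.95}]}}

```text
time: 23.52
tool_pos: [0.6113, -0.1704, 0.4196]
tool_rot: [0.005, 0.421, 0.907, 0.0]
contact_force: [-0.1, -0.1, 0.5]
gripper_width: 0.951
```

```bash
python3 nav.py .40 .32 .40 40
```

```text
t 23.52 pos [ 0.6113 -0.1704  0.4196] yaw 40.17 tilt 0.54 grip 0.951 F [-0.1 -0.1  0.5] q6 -1.09
offset [511.2 154.8  16.1] twist 0.003
```

Emit:
{"fn": "play_rows", "kwargs": {"increments": [{"offset":[180,54,0],"twist":0,"grip":0.95},{"offset":[180,54,0],"twist":0,"grip":0.95},{"offset":[180,54,0],"twist":0,"grip":0.95},{"offset":[180,54,0],"twist":0,"grip":0.95},{"offset":[180,54,0],"twist":0,"grip":0.95}]}}

```text
time: 23.93
tool_pos: [0.5342, 0.0051, 0.4129]
tool_rot: [0.0, 0.42, 0.907, 0.001]
contact_force: [0.4, 0.9, -0.3]
gripper_width: 0.95
```

Emit:
{"fn": "play_rows", "kwargs": {"increments": [{"offset":[180,54,0],"twist":0,"grip":0.95},{"offset":[180,54,0],"twist":0,"grip":0.95},{"offset":[180,54,0],"twist":0,"grip":0.95},{"offset":[180,54,0],"twist":0,"grip":0.95},{"offset":[180,54,0],"twist":0,"grip":0.95}]}}

```text
time: 24.35
tool_pos: [0.4591, 0.1774, 0.413]
tool_rot: [0.0, 0.42, 0.908, 0.001]
contact_force: [0.7, -0.8, 0.4]
gripper_width: 0.946
```

Emit:
{"fn": "play_rows", "kwargs": {"increments": [{"offset":[150,46,0],"twist":0,"grip":0.95},{"offset":[150,46,0],"twist":0,"grip":0.95},{"offset":[150,46,0],"twist":0,"grip":0.95},{"offset":[150,46,0],"twist":0,"grip":0.95},{"offset":[150,46,0],"twist":0,"grip":0.95}]}}

```text
time: 24.77
tool_pos: [0.3971, 0.3226, 0.413]
tool_rot: [-0.0, 0.418, 0.908, 0.001]
contact_force: [0.8, -0.1, 0.0]
gripper_width: 0.953
```

Run:
```python
from fit import *
from h import *
D=np.array([.5116,-.155]); X=np.array([.988,-.156]); Y=np.array([.156,.988])
rel=lambda p:(np.round([(np.array(p[:2])-D)@X*1000,(np.array(p[:2])-D)@Y*1000],1)).tolist()
ims={n:manip.grab_frame(n) for n in('top','side')}
for n,im in ims.items():
    cv2.imwrite(f'pics/{n}9.png',im); H=hsv(im)
    for o,r,x0 in(('small_pot',[(.022,.038),(.03,.08),(.03,.1)],(.531,-.035)),('tall_pot',[(.025,.006),(.03,.09),(.03,.114)],(.611,-.17))):
        f=fit(n,blob(clay(H)&(H[...,2]>75),proj(n,[*x0,.08]),28),r,x0); print(n,o,f,rel(f[0]))
    for q in('moss_dish','stone_tray','stand','small_pot','tall_pot','rail','jar'):
        print(n,q,[(round(d['p'],2),w(n,d['xyz']).round(3).tolist(),rel(w(n,d['xyz']))) for d in manip.tip_of(q,n)])
t=ims['top'][150:320,210:400]; s=ims['side'][160:330,220:410]
cv2.imwrite('pics/final.png',np.hstack([cv2.resize(t,(400,358),interpolation=2),cv2.resize(s,(400,358),interpolation=2)]))
```

```text
top small_pot ([0.5299, -0.0375], np.float64(0.299)) [-0.2, 118.9]
top tall_pot ([0.6147, -0.1405], np.float64(0.283)) [99.6, 30.4]
top moss_dish [(0.73, [0.512, -0.158, 0.005], [0.5, -3.2]), (0.33, [0.551, 0.093, 0.004], [0.4, 251.5])]
top stone_tray [(0.68, [0.549, 0.094, 0.001], [-2.3, 251.7])]
top stand [(0.4, [0.534, -0.036, 0.001], [3.1, 121.2])]
top small_pot [(0.79, [0.531, -0.041, 0.038], [0.9, 116.0])]
top tall_pot [(0.94, [0.602, -0.509, 0.003], [144.5, -335.8]), (0.75, [0.61, -0.171, 0.009], [99.7, -0.4]), (0.68, [0.676, -0.32, 0.004], [188.5, -137.2])]
top rail [(0.94, [0.452, -0.023, 0.004], [-79.7, 121.2])]
top jar [(0.76, [0.661, -0.427, -0.001], [189.7, -245.5]), (0.53, [0.503, 0.371, 0.002], [-90.3, 518.9])]
side small_pot ([0.5292, -0.036], np.float64(0.778)) [-1.2, 120.3]
side tall_pot ([0.6069, -0.1691], np.float64(0.751)) [96.4, 0.9]
side moss_dish [(0.58, [0.509, -0.153, 0.004], [-2.8, 1.6])]
side stone_tray []
side stand [(0.56, [0.53, -0.032, 0.006], [-0.6, 124.0]), (0.34, [0.449, -0.015, 0.008], [-83.3, 128.4])]
side small_pot [(0.77, [0.526, -0.031, 0.036], [-5.1, 124.8]), (0.54, [0.501, 0.372, -0.003], [-92.3, 519.1])]
side tall_pot [(0.82, [0.677, -0.315, 0.002], [188.2, -132.3]), (0.58, [0.612, -0.165, 0.003], [100.7, 6.2])]
side rail [(0.73, [0.448, -0.018, 0.008], [-84.3, 125.8])]
side jar [(0.95, [0.662, -0.419, 0.002], [189.5, -237.7])]
```

View pics/final.png

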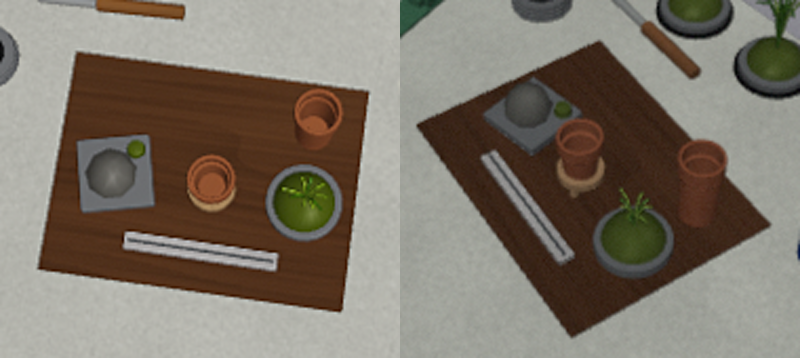

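Everything stands as asked: the stand is about (0, 121-124) mm in the dish frame, the tall pot about (99, 1) and the rail about (-82, 123). The small pot is within about 5 mm of the stand's centre and the jar has not moved. Handing in.

```bash
python3 -c "
from plant import manip
print(manip.job_done())"
```

```text
the job is handed in; nothing more can be done
None
```

The board is dressed as asked and the job is handed in, at about 25 s on the robot's clock. The interface gives no verdict, so these are my own measurements from the two cameras:

| Thing | Measured (dish frame: x behind, y left) | Target | Limit |
|---|---|---|---|
| Stand | x −1 to +3 mm, y 121–124 mm | 0, 125 mm | ±13 mm each |
| Small pot | within about 5 mm of the stand's centre | centred | 10 mm |
| Tall pot | x 96–101 mm, y 0–6 mm | 100, 0 mm | x 85–117, y ±15 mm |
| Rail | x −80 to −84 mm, y 121–126 mm, parallel within 0.01 rad | −81, 125 mm | x −65 to −97, y 105–145, 0.14 rad |

In the final pictures all four pieces stand upright or lie flat, and the gripper is clear. The jar measured within about 1 cm of its start, which is the detector's own scatter. The blue pots were not touched.

**Checks that failed or disagreed:**
- **Pot outline fits:** in the last top view they failed, with overlap of only about 0.3 because the colour mask ran onto the brown board. I relied on the side fits and the detectors instead.
- **Small pot:** the two cameras' detectors differ by about 10 mm on its position. The side-view outline fit and the gripper's release pose put it on the stand's centre to within a few millimetres.
- **Stone tray:** the side camera did not detect it in the last picture.

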